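# Clear the copy stand and bring the exhibit under the camera

### The arm

A 6-joint arm with a two-finger parallel gripper is mounted at the origin on the work surface. World frame = base frame: x ahead of the robot, y to its left, z up, the work surface at z = 0. Lengths are in mm, angles in rad, forces in N, time in s.
With the tool pointing down it reaches from about 325 to 775 mm from the base axis. Payload 5.5 kg.
Tool frame: the origin (TCP) lies midway between the tips of the shut fingers; the grasp point (between the pads) lies 19 mm behind it (r.grip_depth is the distance from the TCP to the grasp point, in mm); z points along the fingers, y is the line along which they close (so a half turn about z gives the same grasp; the last joint's range is limited). The gripper opens to 85 mm and grips with 20 to 120 N. Pads are 22 mm wide; open, the fingers measure 114 mm over their backs; the gripper's body (76 mm by 85 mm) begins 54 mm behind the grasp point. The pads swing forward as they close: fully open they stand 13 mm farther back than shut.
Start: joints at [1.072, 0.091, 1.231, -0, 1.82, -0.057], TCP at [256.546, 542.402, 208.375] pointing down, gripper open.
Joint ranges: [-2.87, 2.87], [-0.86, 2.18], [0.17, 2.46], [-1.51, 4.65], [0.06, 2.69], [-2.65, 2.65]. Speed limits (rad/s): [2.57, 2.57, 3.01, 3.14, 3.14, 3.14].

### API

Orientations are given as a rotation vector (axis times angle).
In Python, from bench import r gives the robot as it stands.
- The arm moves only by the shell command python3 -m handwheel 'ROWS' [FORCE]. ROWS is JSON, a list that holds one entry, the list of rows, each a list of 7 numbers: the shift along the tool's x, y, z in units of 50 cm (1.0 is 50 cm), then the turn, a rotation vector about the tool's x, y, z in units of 2 rad (1.0 is 2 rad), then the opening, from 0 (shut) to 1 (fully open). A call has 1 to 20 rows; each row is the pose to reach, as a shift and turn from the pose commanded when the call began, along the tool's axes at that moment; what a row does not reach only later rows make up. A row lasts 1/10 s, in which the tool goes at most 50 mm and 8.59 degrees, less where a joint would pass 70% of its speed; a pose out of reach is approached as far as the arm can. A call with a number of a shift or a turn outside -1 to 1 is refused whole. A call with a gripper value outside its range is refused whole. The fingers move at their own pace and stop on an object; FORCE is the grip in N (left out, the last holds). Time passes only in rows, so rows that repeat a pose let the fingers close. It gives the time, the measured TCP pose, the force, the opening and the grip force at its end, in the units of the state.
- r.observe(): the state, without advancing time (a new reading comes with each control period).
- r.snapshot(name): name is "side" or "top"; returns a dict with "img" (384x512x3 uint8, blue, green, red), "fx", "fy", "cx", "cy" (pixels), "rvec" (rotation vector, rad) and "tvec" (3), from world to camera coordinates, as OpenCV has them. Camera axes: x right, y down, z forward; pixel columns grow to the right and rows downward; lengths in mm; the calibration is good to about 2 mm. A picture is of the moment at which its call begins. There is no depth.
- r.sign_off(): hands the job in; it is judged then, once.
The state is a dict: "time": time; "joints": joint angles; "qd": joint speeds; "joint_efforts": joint torques, N m; "ee_pos": TCP position; "eef_rot": TCP orientation; "wrist_force": force on the tool from outside, world axes, zero at the start; "ft_torque": the same for the moment, N m; "gripper_width": finger opening in mm; "finger_force": force on a finger pad.
Only numpy, scipy, OpenCV 4.12 (cv2) and the standard library are available. Lean on these libraries where they do the work, as an engineer would, in place of code of your own. Each camera call takes 0.05 s, during which the arm holds its last target. There are 200 camera calls.

### The job

Get the copy stand ready for the shot: pull the top drawer of the grey unit well open, put every small camera accessory lying on the white baseboard (lens caps, metal ring, battery, remote) into it, and push the drawer fully home. Slide the framed exhibit along the board, without lifting it and without bumping the camera, until it lies centred under the lens and square within the printed corner marks. Leave the other things (upright torch, jar, lens, phone, brush, carton) where they are.

Things in the scene. Friction and masses are not known exactly. Their poses are not given: they have to be found in the camera images.
- stand: copy stand, fixed: white baseboard 370 x 500 x 18 mm (x by y by z), origin at the centre of its underside on the desk. A steel column 34 mm thick, 340 mm tall stands on it at x=+150, y=-222 mm, in the far right corner (foot plate 55 x 50 mm, 8 mm high) and carries the camera. Its place and yaw vary a little
- target (a point): where the centre of the exhibit's underside belongs: on the baseboard's top face, straight below the lens, at x=+15, y=-100, z=+18 mm of the stand, axes as the stand's; black corner marks are printed round it, about 7 mm outside the exhibit's outline
- lens_bottom (a point): centre of the lower face of the camera's lens, 190 mm above the desk, over the target. Lens 68 mm in diameter and 50 mm tall; above it the camera body, 85 mm (stand's x) by 82 mm (y), from 240 to 330 mm above the desk, and a 40 mm wide bracket at 245 to 305 mm running aslant (+x, -y) to the column. Do not bump
- exhibit: framed banknote, a flat black frame 90 x 180 x 22 mm (its x by y by z), about 0.4 kg, too wide to grip; origin at the centre of its underside. It starts on the baseboard to the +y side of the target, turned a little; either way round is right in the end
- cap_wide: black lens cap lying flat, round, 62 mm in diameter, 20 mm high; origin at the centre of its underside. May be absent
- cap_tall: black rear lens cap lying flat, round, 50 mm in diameter, 28 mm high; origin at the centre of its underside. May be absent
- tube_ring: bare metal extension ring lying flat, 60 mm outside and 48 mm inside diameter, 22 mm high; origin at the centre of its underside. May be absent
- battery: grey battery pack, 56 x 38 x 22 mm (its x by y by z); origin at the centre of its underside. May be absent
- remote: black camera remote, 70 x 34 x 24 mm (its x by y by z); origin at the centre of its underside. May be absent
- cab: grey two-drawer desktop unit, fixed, 260 x 280 x 170 mm (x by y by z), front facing its -x (towards the robot); origin at the centre of its underside. Walls 12 mm; the drawers slide along its -x. Its place and yaw vary
- cab_drawer0 (a joint): how far the top drawer is pulled out, m: 0 shut (front flush), up to 0.18; it may start slightly ajar
- cab_drawer0_handle (a point): middle of the top drawer's bar handle: a horizontal steel bar 11 mm thick and 120 mm long along the unit's y, 35 mm in front of the drawer's front, about 42 mm below the unit's top; moves with the drawer, axes as the unit's
- drawer_floor (a point): centre of the top drawer's inner floor, about 96 mm above the desk, moves with the drawer, axes as the unit's. Inside 215 mm (x) by 238 mm (y), walls about 53 mm high and 6 mm thick; drawer front 15 mm thick. The handle lies about 163 mm from here towards -x. The part of the drawer still inside the unit is under the unit's top
- lens: bystander: black camera lens standing upright, 76 mm in diameter, 135 mm tall; origin at the centre of its underside
- torch: bystander: torch standing on its head on the baseboard, 40 mm in diameter, 130 mm tall; origin at the centre of its underside
- jar: bystander: small jar with a white lid on the baseboard, 52 mm in diameter, 45 mm tall; origin at the centre of its underside
- phone: bystander: phone lying flat, 150 x 73 x 9 mm; origin at the centre of its underside
- brush: bystander: brush lying flat; origin in the middle of its underside
- carton: bystander: cardboard box 120 x 100 x 70 mm; origin at the centre of its underside
- repro_camera: the copy stand's black camera, fixed to the column; origin on the desk plane straight below the lens; sizes under lens_bottom

How it is judged:
By the outcome, as a careful person would: the job done as asked, in the order asked, and still so for the second after the job is handed in, with the robot touching nothing.
Of cap_wide, cap_tall, tube_ring, battery, remote only 2 to 4 are there at a start; the rules pass over those that are not, and their reading is None.
At some moment in a run one of cap_wide, cap_tall, tube_ring, battery, remote, exhibit may be knocked a few centimetres aside while the robot is not near it.
It also fails if it takes over 210 s, if anything falls off the work surface, if the arm or the gripper's body presses on something with over 40 N, if the wrist force passes 120 N, or if a joint passes its speed limit or range.

## Working session

There is one attempt and no reset: what is moved stays moved. The work goes in short steps, Python scripts to look and compute and a shell command to move; the robot and the scene stay as the last step left them, time stands still between calls to the robot, and variables do not carry over. Pictures are saved under pics/ and viewed, at most 14 in all, crops included, and the job is handed in when it is done.

```bash
ls; mkdir -p pics; python3 - <<'E'
from bench import r
import cv2
print(r.observe())
for n in("top","side"):
    s=r.snapshot(n); cv2.imwrite(f"pics/{n}0.png",s["img"]); print({k:v for k,v in s.items() if k!="img"})
E
```

```text
pics
{'time': 0.0, 'joints': array([ 1.07232519e+00,  9.18819638e-02,  1.23192760e+00,  1.18169734e-05,
        1.81977847e+00, -5.67018777e-02]), 'qd': array([ 0.00068102, -0.00079864,  0.00133593, -0.0021724 ,  0.00147518,
       -0.00034806]), 'joint_efforts': array([ 6.92950052e-04, -4.58741570e+01, -4.18021309e+01, -7.11520988e-05,
        1.18446822e-02, -3.33374066e-05]), 'ee_pos': array([256.36376349, 542.10675979, 207.21351397]), 'eef_rot': array([-6.88173505e-01, -3.06471989e+00,  3.00889605e-03]), 'wrist_force': array([-0.27299566,  0.38211601,  0.61739938]), 'ft_torque': array([ 0.02351276, -0.01421245,  0.0008201 ]), 'finger_force': 0.0, 'gripper_width': 85.52124949002973}
{'fx': 429.9850229044483, 'fy': 429.9850229044483, 'cx': 256.6837954927871, 'cy': 199.58469643472856, 'rvec': array([ 2.21149976, -2.17992699,  0.10592329]), 'tvec': array([ -32.29401836,  534.29298292, 1722.71422637])}
{'fx': 349.8313865166759, 'fy': 349.8313865166759, 'cx': 256.4161562414272, 'cy': 192.5020366049338, 'rvec': array([ 1.97845054, -0.70779227,  0.44141621]), 'tvec': array([-410.41777962,  278.48995601,  850.74853995])}
```

```bash
python3 - <<'E'
import cv2
for n in("top","side"):
    i=cv2.imread(f"pics/{n}0.png"); cv2.imwrite(f"pics/{n}0b.png",cv2.resize(i,(800,600),interpolation=cv2.INTER_CUBIC))
E
```

```text
(no output)
```

View pics/top0b.png

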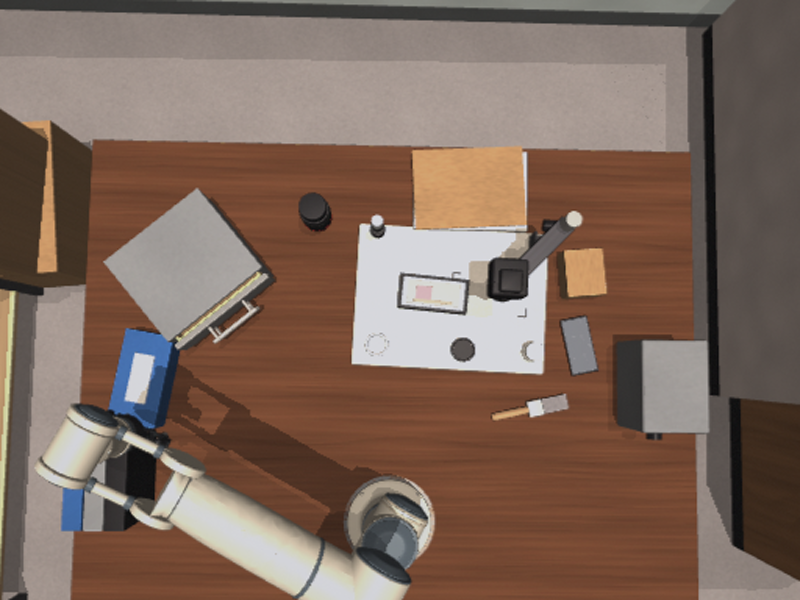

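View pics/side0b.png

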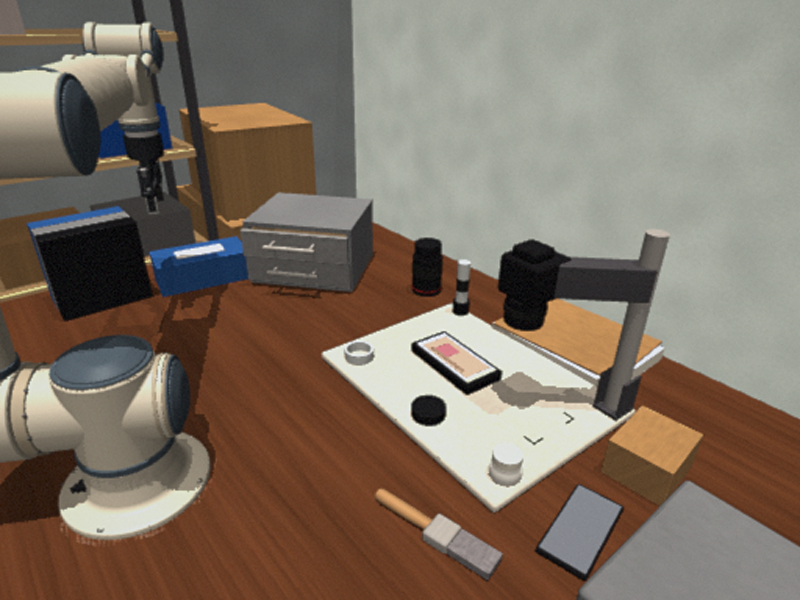

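Top: the grey unit is at upper left with its handle at (237,322). On the board are the ring (376,345), a black cap (462,349), the jar (530,350), the torch (377,225), the exhibit (432,293) and the camera (508,278). The side view shows something dark by the column at (618,388), so I'll zoom in there and measure.

```bash
cat > h.py <<'E'
import cv2, numpy as np
from bench import r
from scipy.spatial.transform import Rotation as R
def cam(s):
    K=np.array([[s["fx"],0,s["cx"]],[0,s["fy"],s["cy"]],[0,0,1.]]); return K,cv2.Rodrigues(s["rvec"])[0],s["tvec"]
def ray(s,uv,z):
    K,Rm,t=cam(s); uv=np.atleast_2d(np.asarray(uv,float))
    d=(np.linalg.inv(K)@np.c_[uv,np.ones(len(uv))].T).T@Rm; c=-Rm.T@t
    return c+d*((z-c[2])/d[:,2])[:,None]
def proj(s,P):
    K,Rm,t=cam(s); return cv2.projectPoints(np.asarray(P,float).reshape(-1,1,3),s["rvec"],t,K,None)[0][:,0]
def two(sa,ua,sb,ub):
    Pa,Pb=[np.c_[c[1],c[2]] for c in(cam(sa),cam(sb))]
    X=cv2.triangulatePoints(cam(sa)[0]@Pa,cam(sb)[0]@Pb,np.float64(ua),np.float64(ub)); return X[:3,0]/X[3,0]
def mask_ctrs(m,amin=8):
    c,_=cv2.findContours(m.astype(np.uint8),cv2.RETR_EXTERNAL,cv2.CHAIN_APPROX_NONE)
    return sorted([k for k in c if cv2.contourArea(k)>=amin],key=cv2.contourArea,reverse=True)
E
python3 - <<'E'
from h import *
t=r.snapshot("top"); s=r.snapshot("side")
i=t["img"]; hsv=cv2.cvtColor(i,cv2.COLOR_BGR2HSV)
a=cv2.resize(i[135:250,215:395],(800,511),interpolation=cv2.INTER_CUBIC)
b=cv2.resize(s["img"][145:330,200:450],(800,592),interpolation=cv2.INTER_CUBIC)
cv2.imwrite("pics/ta.png",a);cv2.imwrite("pics/sa.png",b)
m=(hsv[...,2]>150)&(hsv[...,1]<45); m[:140]=0;m[245:]=0;m[:,:220]=0;m[:,355:]=0
c=mask_ctrs(m)[0]; rect=cv2.minAreaRect(c); print(rect, ray(t,cv2.boxPoints(rect),18).round(1))
E
```

```text
((288.385986328125, 188.64849853515625), (122.59432983398438, 94.51210021972656), 3.224522590637207) [[ 400.4  103.1   18. ]
 [ 785.8   88.6   18. ]
 [ 766.5 -415.1   18. ]
 [ 379.2 -392.4   18. ]]
```

View pics/ta.png

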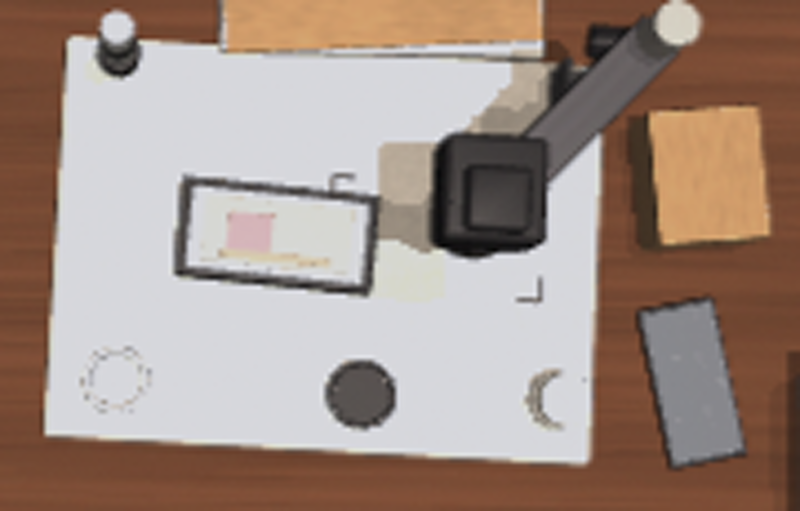

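View pics/sa.png

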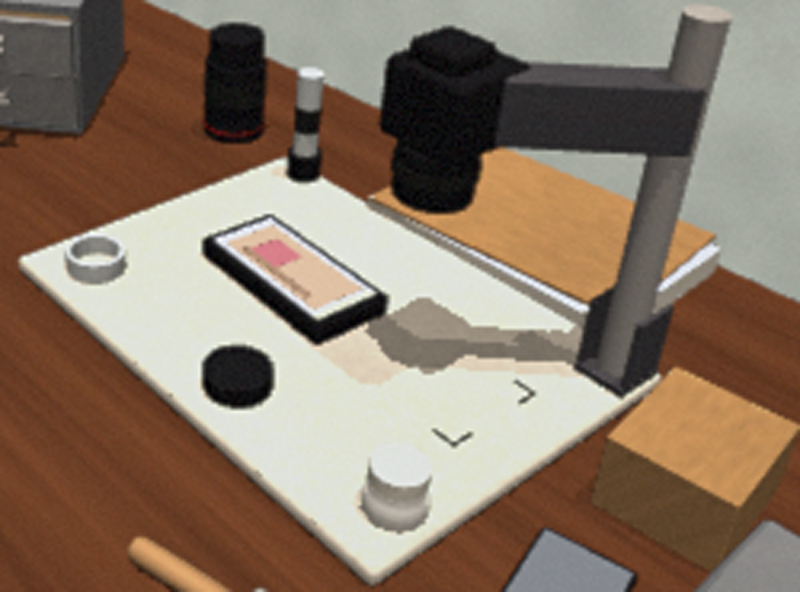

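Only the ring and one black cap lie on the board. The dark lump behind the column is off the board and out of reach. In the top crop, corner marks show at (343,183) and (530,290).

```bash
cat > meas.py <<'E'
from h import *
def line(pts): return cv2.fitLine(np.float32(pts),cv2.DIST_HUBER,0,.01,.01).ravel()
def isect(a,b):
    A=np.array([[a[0],-b[0]],[a[1],-b[1]]]); k=np.linalg.solve(A,[b[2]-a[2],b[3]-a[3]]); return np.array([a[2]+a[0]*k[0],a[3]+a[1]*k[0]])
E
python3 - <<'E'
from meas import *
t=r.snapshot("top"); s=r.snapshot("side")
i=t["img"]; hsv=cv2.cvtColor(i,cv2.COLOR_BGR2HSV); g=cv2.cvtColor(i,cv2.COLOR_BGR2GRAY).astype(float)
for q in(t,s): print("cam",(-cam(q)[1].T@cam(q)[2]).round())
k=512/800
# board
m=(hsv[...,2]>150)&(hsv[...,1]<45); m[:140]=0;m[245:]=0;m[:,:220]=0;m[:,355:]=0
c=mask_ctrs(m)[0][:,0]; P=ray(t,c,18)[:,:2]
bx=cv2.boxPoints(cv2.minAreaRect(np.float32(P)))
cen=bx.mean(0)
print("board rect",cv2.minAreaRect(np.float32(P)))
# edges: bin points by closeness to rectangle sides
for a in range(4):
    p,q=bx[a],bx[(a+1)%4]; d=(q-p)/np.linalg.norm(q-p); n=np.array([-d[1],d[0]])
    u=(P-p)@d; v=(P-p)@n; L=np.linalg.norm(q-p); sel=(abs(v)<14)&(u>25)&(u<L-25)
    l=line(P[sel]); print("edge",np.degrees(np.arctan2(l[1],l[0])).round(2),(l[2:]).round(1),"len",L.round(),sel.sum())
# dark things on board (z of top)
roi=np.zeros(g.shape,bool); roi[140:245,225:352]=1
for c in mask_ctrs(roi&(g<110),20)[:9]:
    (x,y),(w,h),an=cv2.minAreaRect(c); print("dark px",round(x,1),round(y,1),round(w,1),round(h,1),round(an),ray(t,[x,y],20)[0].round(1))
# cab top
m=(hsv[...,1]<40)&(g>90)&(g<190); m[:110]=0; m[230:]=0;m[:,:60]=0;m[:,178:]=0
for c in mask_ctrs(m,40)[:4]:
    rc=cv2.minAreaRect(c); print("cab",rc, ray(t,cv2.boxPoints(rc),170).round(1).tolist())
cv2.imwrite("pics/cabt.png",cv2.resize(i[115:230,60:180],(800,767)[:1]+(600,) if 0 else (626,600),interpolation=cv2.INTER_CUBIC))
cv2.imwrite("pics/cabs.png",cv2.resize(s["img"][115:190,150:245],(760,600),interpolation=cv2.INTER_CUBIC))
E
```

```text
cam [ 408.   16. 1757.]
cam [ -87. -727.  659.]
board rect ((583.2725830078125, -152.77252197265625), (496.83538818359375, 386.86273193359375), 87.70651245117188)
edge -2.19 [ 546.4 -397.4] len 387.0 70
edge 87.86 [ 764.3 -258.2] len 497.0 47
edge -2.31 [594.5  93.3] len 387.0 83
edge 87.6 [ 392.3 -146.2] len 497.0 111
dark px 288.0 192.0 104.0 126.0 90 [ 567.5 -151.5   20. ]
dark px 277.1 187.6 44.4 22.4 6 [ 584.7 -107.    20. ]
dark px 244.5 178.5 77.0 39.0 90 [619.8  26.1  20. ]
dark px 296.0 223.0 14.0 14.0 90 [ 442.2 -184.9   20. ]
cab ((116.69511413574219, 168.74391174316406), (66.0615005493164, 76.99366760253906), 51.34019470214844) [[633.3, 682.8, 170.0], [817.6, 469.4, 170.0], [626.7, 310.9, 170.0], [445.7, 524.8, 170.0]]
cab ((145.1707305908203, 203.4634246826172), (15.929725646972656, 74.65106201171875), 51.34019470214844) [[438.7, 510.8, 170.0], [614.0, 303.4, 170.0], [568.3, 265.5, 170.0], [393.8, 473.0, 170.0]]
```

View pics/cabt.png

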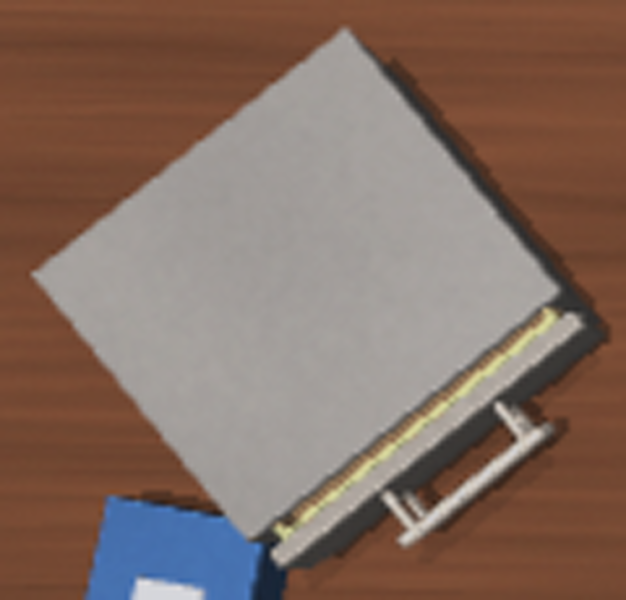

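View pics/cabs.png

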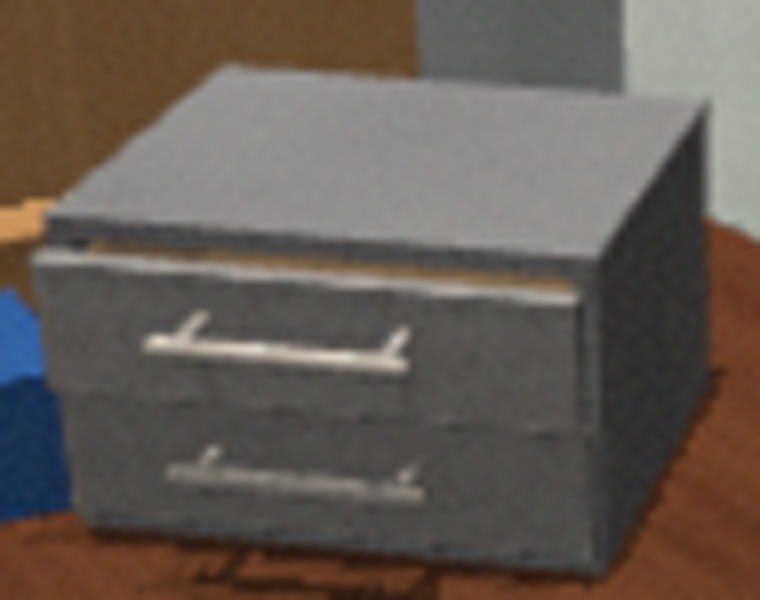

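Top crop: the drawer is slightly ajar and its bar runs (405,540)–(548,430). The side crop shows the same bar from (148,343) to (405,365).

```bash
python3 - <<'E'
from meas import *
t=r.snapshot("top"); s=r.snapshot("side")
T=[np.array(p)/5.217+[60,115] for p in((405,540),(548,430))]
S=[np.array(p)/8+[150,115] for p in((148,343),(405,365))]
E=[two(t,a,s,b) for a,b in zip(T,S)]; print("ends",np.round(E,1), "mid",np.mean(E,0).round(1),"len",np.linalg.norm(E[1]-E[0]))
E=ray(t,T,131); d=E[0]-E[1]; print("top@131",E.round(1),E.mean(0).round(1),"len",np.linalg.norm(d),"cab yaw",np.degrees(np.arctan2(d[1],d[0]))-90)
# cab top corners from crop
C=ray(t,[np.array(p)/5.217+[60,115] for p in((345,28),(562,290),(250,538),(33,273))],170); print(C.round(1),"centre",C.mean(0).round(1))
for k in range(4):
    d=C[(k+1)%4]-C[k]; print(np.linalg.norm(d).round(1),np.degrees(np.arctan2(d[1],d[0])).round(2))
# tool axes
o=r.observe(); print(R.from_rotvec(o["eef_rot"]).as_matrix().round(3))
E
```

```text
ends [[449.6 423.2 132.9]
 [529.9 323.  134.6]] mid [489.8 373.1 133.8] len 128.4217365386818
top@131 [[448.5 424.2 131. ]
 [529.5 324.1 131. ]] [489.  374.2 131. ] len 128.77846820921474 cab yaw 38.96005657651196
[[812.1 469.2 170. ]
 [626.3 309.7 170. ]
 [447.4 522.5 170. ]
 [632.1 681.6 170. ]] centre [629.5 495.7 170. ]
244.9 -139.35
278.0 130.05
243.8 40.74
278.4 -49.72
[[-0.904  0.428 -0.   ]
 [ 0.428  0.904 -0.   ]
 [-0.    -0.    -1.   ]]
```

```bash
cat > plan.py <<'E'
import sys
from h import *
# plan.py x y z yaw(deg of tool y) [lean ax ay: tool z tilted towards world dir, deg]
def plan(x,y,z,yaw,lean=0,dirn=0):
    o=r.observe(); M=R.from_rotvec(o["eef_rot"])
    cands=[]
    for w in(yaw,yaw+180):
        a=np.radians(w); Y=np.array([np.cos(a),np.sin(a),0]); Z=np.array([0,0,-1.]); T=R.from_matrix(np.c_[np.cross(Y,Z),Y,Z])
        b=np.radians(dirn)  # tips lean towards dirn
        T=R.from_rotvec(np.radians(lean)*np.array([np.sin(b),-np.cos(b),0]))*T
        cands.append((M.inv()*T).as_rotvec())
    rv=min(cands,key=np.linalg.norm)
    d=M.inv().apply(np.array([x,y,z])-o["ee_pos"])
    print("shift",(d/500).round(3),"turn",(rv/2).round(3),"| mm",d.round(1),"deg",np.degrees(rv).round(1))
if __name__=="__main__": plan(*map(float,sys.argv[1:]))
E
python3 plan.py 489.5 373.5 209 40.3;python3 plan.py 489.5 373.5 109 40.3
```

```text
shift [-0.566 -0.106 -0.002] turn [-0.     0.     0.213] | mm [-282.8  -53.    -0.8] deg [-0.   0.  24.4]
shift [-0.566 -0.106  0.198] turn [-0.     0.     0.213] | mm [-282.8  -53.    99.2] deg [-0.   0.  24.4]
```

```bash
python3 -m handwheel '[[[-0.09,-0.017,0,0,0,0.035,0.31],[-0.18,-0.034,0,0,0,0.07,0.31],[-0.27,-0.05,0,0,0,0.1,0.31],[-0.36,-0.068,0,0,0,0.14,0.31],[-0.45,-0.085,0,0,0,0.17,0.31],[-0.566,-0.106,-0.002,0,0,0.213,0.31],[-0.566,-0.106,-0.002,0,0,0.213,0.31],[-0.566,-0.106,-0.002,0,0,0.213,0.31],[-0.566,-0.106,-0.002,0,0,0.213,0.31],[-0.566,-0.106,-0.002,0,0,0.213,0.31]]]' 60; python3 - <<'E'
from h import *
from plan import plan
plan(489.5,373.5,109,40.3)
i=[cv2.resize(r.snapshot(n)["img"][a:b,c:d],(400,400),interpolation=cv2.INTER_CUBIC) for n,a,b,c,d in(("top",150,240,100,190),("side",60,180,130,250))]
cv2.imwrite("pics/a1.png",np.hstack(i))
E
```

```text
time: 1.4
ee_pos: [488.5, 374.7, 209.6]
eef_rot: [-1.317, -2.852, -0.001]
wrist_force: [-0.2, 1.0, -1.3]
gripper_width: 26.5
finger_force: 0.0
shift [-0.003 -0.     0.201] turn [ 0.    -0.     0.001] | mm [ -1.6  -0.  100.6] deg [ 0.  -0.   0.1]
```

View pics/a1.png

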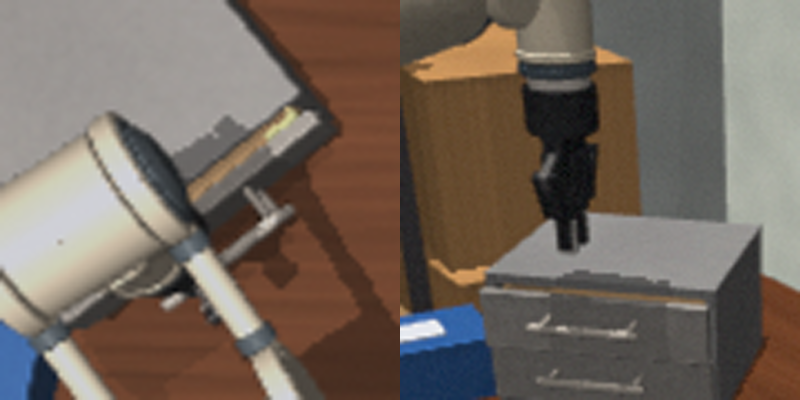

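The gripper hangs over the bar, with its tips at side (570,245) and the bar at (580,330). I'll go down in steps and watch the force.

```bash
python3 -m handwheel '[[[-0.003,0,0.06,0,0,0,0.31],[-0.003,0,0.1,0,0,0,0.31],[-0.003,0,0.12,0,0,0,0.31],[-0.003,0,0.12,0,0,0,0.31]]]'; python3 -m handwheel '[[[0,0,0.02,0,0,0,0.31],[0,0,0.04,0,0,0,0.31],[0,0,0.06,0,0,0,0.31],[0,0,0.08,0,0,0,0.31],[0,0,0.08,0,0,0,0.31],[0,0,0.08,0,0,0,0],[0,0,0.08,0,0,0,0],[0,0,0.08,0,0,0,0],[0,0,0.08,0,0,0,0]]]' 40
```

```text
time: 1.9
ee_pos: [489.4, 372.5, 147.6]
eef_rot: [-1.318, -2.85, 0.004]
wrist_force: [0.2, 0.1, 0.7]
gripper_width: 26.4
finger_force: 0.0
time: 2.8
ee_pos: [490.8, 372.4, 109.4]
eef_rot: [1.321, 2.85, 0.0]
wrist_force: [0.3, 1.5, -2.7]
gripper_width: 8.4
finger_force: 39.0
```

```bash
python3 -m handwheel '[[[0,-0.02,0,0,0,0,0],[0,-0.04,0,0,0,0,0],[0,-0.07,0,0,0,0,0],[0,-0.1,0,0,0,0,0],[0,-0.13,0,0,0,0,0],[0,-0.16,0,0,0,0,0],[0,-0.19,0,0,0,0,0],[0,-0.22,0,0,0,0,0],[0,-0.25,0,0,0,0,0],[0,-0.28,0,0,0,0,0],[0,-0.3,0,0,0,0,0],[0,-0.3,0,0,0,0,0],[0,-0.3,0,0,0,0,0]]]'
```

```text
time: 4.1
ee_pos: [376.0, 275.1, 109.4]
eef_rot: [-1.321, -2.85, 0.0]
wrist_force: [0.6, -0.6, -2.2]
gripper_width: 8.2
finger_force: 39.6
```

The drawer is about 170 mm out. I'll release, rise and measure the ring and cap.

```bash
python3 -m handwheel '[[[0,0,0,0,0,0,0.31],[0,0,0,0,0,0,0.31],[0,0,-0.05,0,0,0,0.31],[0,0,-0.12,0,0,0,0.6],[0,0,-0.2,0,0,0,1],[0,0,-0.28,0,0,0,1],[0,0,-0.28,0,0,0,1]]]'
cat > acc.py <<'E'
from meas import *
def board(t):
    # local difference from board white
    return cv2.cvtColor(t["img"],cv2.COLOR_BGR2GRAY).astype(float)
if __name__=="__main__":
    t=r.snapshot("top"); s=r.snapshot("side"); g=board(t)
    roi=np.zeros(g.shape,bool); roi[205:238,228:350]=1
    med=cv2.medianBlur(t["img"],31)
    dif=cv2.absdiff(cv2.cvtColor(t["img"],cv2.COLOR_BGR2GRAY),cv2.cvtColor(med,cv2.COLOR_BGR2GRAY))
    m=cv2.morphologyEx((roi&(abs(dif)>8)).astype(np.uint8),cv2.MORPH_CLOSE,np.ones((3,3)))
    for c in mask_ctrs(m,15):
        (u,v),rad=cv2.minEnclosingCircle(c); print("px",round(u,1),round(v,1),"r",round(rad,1),"world z30",ray(t,[u,v],30)[0].round(1),"diam",round(rad*2*4.03))
    for nm,q in(("ring",(230,223.75)),("cap side top",(200+238/3.2,145+362/3.2))): print(nm,ray(s,q,40).round(1))
    b=cv2.resize(s["img"][200:300,215:305],(540,600),interpolation=cv2.INTER_CUBIC); cv2.imwrite("pics/sb.png",b)
E
python3 acc.py
```

```text
time: 4.8
ee_pos: [378.1, 276.7, 256.6]
eef_rot: [1.318, 2.845, 0.015]
wrist_force: [-0.4, 0.2, 0.3]
gripper_width: 82.5
finger_force: 0.0
px 288.5 220.0 r 62.3 world z30 [ 453.6 -153.5   30. ] diam 502
ring [[449.8  29.1  40. ]]
cap side top [[ 445.1 -183.7   40. ]]
```

```bash
python3 - <<'E'
from meas import *
from plan import plan
t=r.snapshot("top")
print(ray(t,(241.1,220.5),35),ray(t,(296,223),35))
g=cv2.cvtColor(t["img"],cv2.COLOR_BGR2GRAY)[210:232,230:254]
ys,xs=np.where(g<np.median(g)-12); print(len(xs),xs.min()+230,xs.max()+230,ys.min()+210,ys.max()+210, cv2.minEnclosingCircle(np.float32(np.c_[xs+230,ys+210])))
plan(450,37,120,90); plan(450,37,120,40)
E
```

```text
[[448.78235275  36.94927896  35.        ]] [[ 441.86502792 -183.20686669   35.        ]]
48 233 248 213 227 ((240.5, 220.0), 7.826338291168213)
shift [-0.459 -0.196  0.258] turn [ 0.     0.    -0.434] | mm [-229.5  -98.2  129.1] deg [  0.    0.  -49.7]
shift [-0.459 -0.196  0.258] turn [ 0.    -0.     0.002] | mm [-229.5  -98.2  129.1] deg [ 0.  -0.   0.3]
```

```bash
python3 -m handwheel '[[[-0.09,-0.038,0.04,0,0,0,1],[-0.18,-0.076,0.09,0,0,0,1],[-0.27,-0.115,0.14,0,0,0,1],[-0.36,-0.153,0.19,0,0,0,1],[-0.42,-0.18,0.23,0,0,0,1],[-0.459,-0.196,0.258,0,0,0,1],[-0.459,-0.196,0.258,0,0,0,1],[-0.459,-0.196,0.258,0,0,0,1]]]'; python3 -c "
from plan import *
plan(450,38,16,40)"
```

```text
time: 5.75
ee_pos: [449.0, 36.8, 118.7]
eef_rot: [-1.321, -2.846, 0.001]
wrist_force: [-0.5, 0.9, 0.3]
gripper_width: 85.6
finger_force: 0.0
shift [-0.     0.004  0.205] turn [-0.001 -0.001  0.002] | mm [-1.000e-01  1.800e+00  1.027e+02] deg [-0.1 -0.2  0.2]
```

```bash
python3 -m handwheel '[[[0,0.004,0.07,0,0,0,1],[0,0.004,0.13,0,0,0,1],[0,0.004,0.17,0,0,0,1],[0,0.004,0.19,0,0,0,1],[0,0.004,0.205,0,0,0,1],[0,0.004,0.205,0,0,0,1],[0,0.004,0.205,0,0,0,0.5],[0,0.004,0.205,0,0,0,0.5],[0,0.004,0.205,0,0,0,0.5],[0,0.004,0.205,0,0,0,0.5]]]' 40
```

```text
time: 6.75
ee_pos: [451.7, 38.2, 18.4]
eef_rot: [1.321, 2.85, 0.001]
wrist_force: [-0.9, -0.5, 0.6]
gripper_width: 42.6
finger_force: 0.0
```

The fingers shut to 42 mm on nothing, so I need to look.

```bash
python3 - <<'E'
from h import *
b=cv2.resize(r.snapshot("side")["img"][180:300,190:310],(600,600),interpolation=cv2.INTER_CUBIC); cv2.imwrite("pics/m1.png",b)
E
```

```text
(no output)
```

View pics/m1.png

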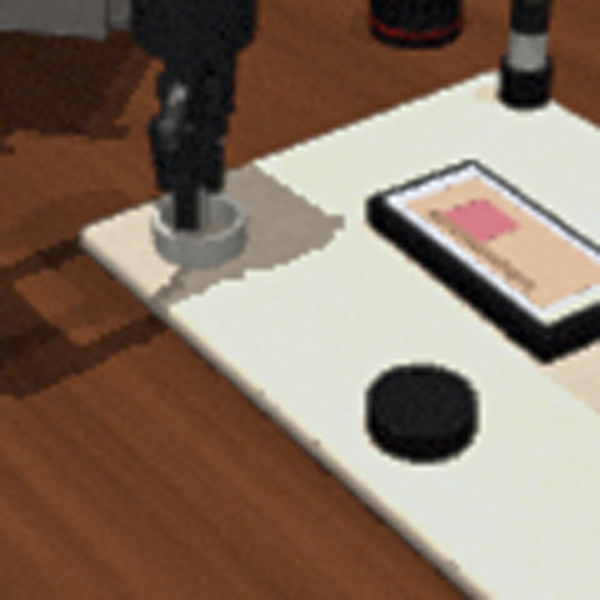

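```bash
python3 - <<'E'
from h import *
s=r.snapshot("side"); o=r.observe(); M=R.from_rotvec(o["eef_rot"]).as_matrix(); p=o["ee_pos"]
for w in(-35,-21,0,21,35):
    print(w,((proj(s,p+M@[0,w,-3])[0]-[190,180])*5).round())
for c in((450,29),(450,38)): print(c,((proj(s,[[*c,18],[*c,40]])-[190,180])*5).round().tolist())
t=r.snapshot("top"); cv2.imwrite("pics/m2.png",cv2.resize(t["img"][200:240,220:265],(675,600),interpolation=cv2.INTER_CUBIC))
print(proj(t,[450,38,30]),proj(t,[450,29,30]))
E
```

```text
-35 [181. 267.]
-21 [187. 255.]
0 [195. 236.]
21 [202. 218.]
35 [207. 207.]
(450, 29) [[201.0, 247.0], [200.0, 219.0]]
(450, 38) [[193.0, 241.0], [192.0, 213.0]]
[[240.8575492  220.22224235]] [[243.10220102 220.25388812]]
```

View pics/m2.png

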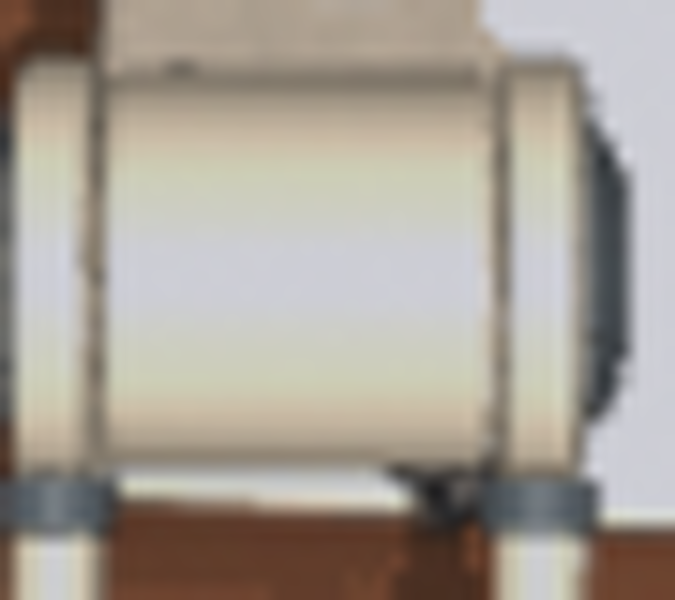

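```bash
python3 -m handwheel '[[[0,0,0,0,0,0,1],[0,0,0,0,0,0,1],[0,0,0,0,0,0,1],[0,0,0,0,0,0,1]]]';  python3 - <<'E'
from h import *
cv2.imwrite("pics/n1.png",cv2.resize(r.snapshot("side")["img"][195:240,205:255],(400,360),interpolation=cv2.INTER_CUBIC))
E
python3 -m handwheel '[[[0,0,-0.05,0,0,0,1],[0,0,-0.1,0,0,0,1],[0,0,-0.1,0,0,0,1]]]'; python3 - <<'E'
from h import *
b=cv2.resize(r.snapshot("side")["img"][195:240,205:255],(400,360),interpolation=cv2.INTER_CUBIC)
cv2.imwrite("pics/n2.png",np.hstack([cv2.imread("pics/n1.png"),b]))
E
```

```text
time: 7.3
ee_pos: [451.4, 38.2, 17.9]
eef_rot: [-1.321, -2.85, 0.0]
wrist_force: [-0.3, -0.1, -0.6]
gripper_width: 85.5
finger_force: 0.0
time: 7.65
ee_pos: [453.5, 38.3, 71.9]
eef_rot: [1.318, 2.845, 0.004]
wrist_force: [0.5, -0.8, -0.1]
gripper_width: 85.4
finger_force: 0.0
```

View pics/n2.png

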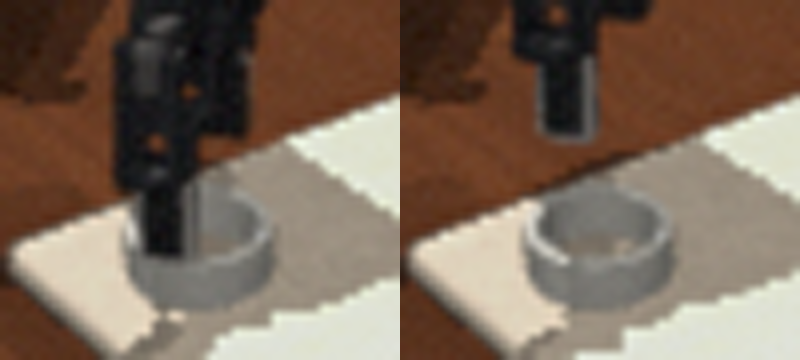

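The left half shows the open near finger ending at (165,260), just above the ring's rim, although the TCP reads z=18. The tips must sit higher than the reading says. I'll calibrate by touching the bare board with shut fingers.

```bash
python3 plan.py 450 -70 60 40; python3 plan.py 450 -70 24 40
```

```text
shift [-0.162 -0.144  0.02 ] turn [0.002 0.001 0.002] | mm [-80.8 -72.1   9.9] deg [0.2 0.1 0.3]
shift [-0.161 -0.144  0.092] turn [0.002 0.001 0.002] | mm [-80.7 -72.2  45.9] deg [0.2 0.1 0.3]
```

```bash
python3 -m handwheel '[[[-0.08,-0.07,0,0,0,0,0],[-0.161,-0.144,0.02,0,0,0,0],[-0.161,-0.144,0.06,0,0,0,0],[-0.161,-0.144,0.092,0,0,0,0],[-0.161,-0.144,0.092,0,0,0,0],[-0.161,-0.144,0.092,0,0,0,0],[-0.161,-0.144,0.092,0,0,0,0]]]'; python3 -m handwheel '[[[0,0,0.004,0,0,0,0],[0,0,0.008,0,0,0,0],[0,0,0.008,0,0,0,0]]]'; python3 - <<'E'
from h import *
o=r.observe(); s=r.snapshot("side"); p=o["ee_pos"]
print(o["wrist_force"],p,proj(s,p))
u,v=proj(s,p)[0].astype(int)
cv2.imwrite("pics/p1.png",cv2.resize(s["img"][v-40:v+10,u-25:u+25],(600,600),interpolation=cv2.INTER_CUBIC)); print(u,v)
E
```

```text
time: 8.4
ee_pos: [448.9, -69.5, 22.6]
eef_rot: [1.319, 2.85, 0.0]
wrist_force: [-0.3, 0.5, 0.1]
gripper_width: 0.1
finger_force: 0.0
time: 8.7
ee_pos: [448.5, -69.5, 17.9]
eef_rot: [1.32, 2.851, -0.0]
wrist_force: [-0.7, 0.6, -0.5]
gripper_width: 0.1
finger_force: 0.0
[-0.67170606  0.58477345 -0.52858947] [448.52435077 -69.53581529  17.87626383] [[249.23535418 244.38152178]]
249 244
```

View pics/p1.png

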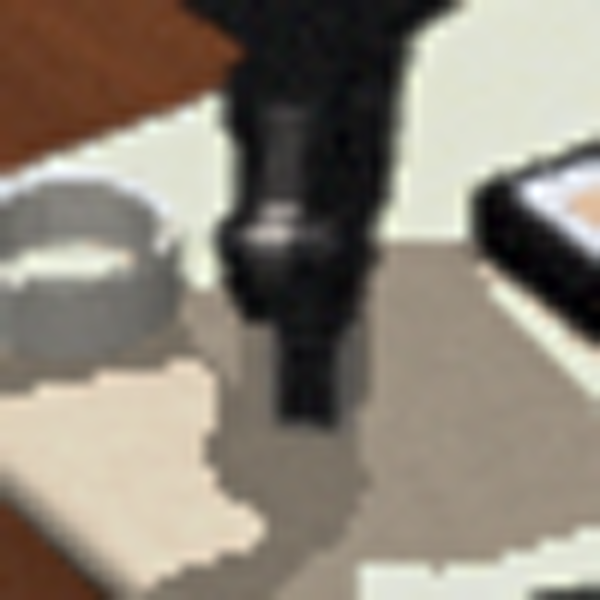

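The shut tips end at (305,425), but the reported TCP projects to (300,480). So the real tips are about 18 mm above the reading; I'll probe further down.

```bash
python3 -m handwheel '[[[0,0,0.01,0,0,0,0],[0,0,0.018,0,0,0,0],[0,0,0.018,0,0,0,0]]]' | grep -E "ee_pos|wrist"; for k in 1; do python3 -m handwheel '[[[0,0,0.004,0,0,0,0],[0,0,0.008,0,0,0,0],[0,0,0.008,0,0,0,0]]]' | grep -E "ee_pos|wrist"; done
```

```text
ee_pos: [447.9, -69.6, 7.8]
wrist_force: [-0.0, -0.7, -0.4]
ee_pos: [448.3, -69.7, 4.5]
wrist_force: [0.5, 0.3, 0.8]
```

```bash
python3 -m handwheel '[[[0,0,0.003,0,0,0,0],[0,0,0.006,0,0,0,0],[0,0,0.006,0,0,0,0]]]' | grep -E "ee_pos|wrist"
```

```text
ee_pos: [448.4, -69.7, 1.6]
wrist_force: [-0.1, -0.2, -0.2]
```

```bash
python3 -m handwheel '[[[0,0,0.003,0,0,0,0],[0,0,0.006,0,0,0,0],[0,0,0.006,0,0,0,0]]]' | grep -E "ee_pos|wrist"
```

```text
ee_pos: [448.3, -69.7, -1.4]
wrist_force: [-0.1, -1.3, 0.1]
```

```bash
python3 -m handwheel '[[[0,0,0.002,0,0,0,0],[0,0,0.004,0,0,0,0],[0,0,0.004,0,0,0,0]]]' | grep -E "ee_pos|wrist"
```

```text
ee_pos: [448.4, -69.7, -3.3]
wrist_force: [-0.6, -0.5, 0.3]
```

```bash
python3 -m handwheel '[[[0,0,0.002,0,0,0,0],[0,0,0.004,0,0,0,0],[0,0,0.004,0,0,0,0]]]' | grep -E "ee_pos|wrist"
```

```text
ee_pos: [448.6, -69.8, -4.8]
wrist_force: [-1.5, 0.1, 2.0]
```

Contact comes at a reading of about -4.5, so real tip height = reading + 22. Back to the ring with that correction.

```bash
python3 plan.py 450 35 60 40; python3 plan.py 450 35 -7 40
```

```text
shift [ 0.158  0.138 -0.13 ] turn [0.    0.    0.002] | mm [ 79.   68.8 -64.8] deg [0.  0.  0.3]
shift [0.158 0.138 0.004] turn [0.    0.    0.002] | mm [79.  68.8  2.2] deg [0.  0.  0.3]
```

```bash
python3 -m handwheel '[[[0,0,-0.08,0,0,0,0.5],[0,0,-0.13,0,0,0,1],[0.08,0.07,-0.13,0,0,0,1],[0.158,0.138,-0.13,0,0,0,1],[0.158,0.138,-0.13,0,0,0,1],[0.158,0.138,-0.07,0,0,0,1],[0.158,0.138,-0.03,0,0,0,1],[0.158,0.138,0,0,0,0,1],[0.158,0.138,0.004,0,0,0,1],[0.158,0.138,0.004,0,0,0,1],[0.158,0.138,0.004,0,0,0,0.5],[0.158,0.138,0.004,0,0,0,0.5],[0.158,0.138,0.004,0,0,0,0.5]]]' 40
```

```text
time: 11.85
ee_pos: [451.3, 35.0, -5.3]
eef_rot: [1.32, 2.848, 0.002]
wrist_force: [-0.3, 0.0, 5.9]
gripper_width: 58.1
finger_force: 43.3
```

```bash
python3 plan.py 441 396 190 40.3; python3 plan.py 441 396 77 40.3
```

```text
shift [ 0.563  0.452 -0.391] turn [ 0.001  0.001 -0.   ] | mm [ 281.7  225.9 -195.3] deg [ 0.1  0.1 -0. ]
shift [ 0.564  0.451 -0.165] turn [ 0.001  0.001 -0.   ] | mm [282.  225.7 -82.3] deg [ 0.1  0.1 -0. ]
```

```bash
python3 -m handwheel '[[[0,0,-0.08,0,0,0,0.5],[0,0,-0.17,0,0,0,0.5],[0,0,-0.26,0,0,0,0.5],[0.07,0.05,-0.33,0,0,0,0.5],[0.14,0.11,-0.39,0,0,0,0.5],[0.21,0.17,-0.39,0,0,0,0.5],[0.28,0.22,-0.39,0,0,0,0.5],[0.35,0.28,-0.39,0,0,0,0.5],[0.42,0.34,-0.39,0,0,0,0.5],[0.49,0.4,-0.39,0,0,0,0.5],[0.563,0.451,-0.39,0,0,0,0.5],[0.563,0.451,-0.39,0,0,0,0.5],[0.563,0.451,-0.39,0,0,0,0.5]]]'; python3 plan.py 441 396 77 40.3
```

```text
time: 13.15
ee_pos: [439.7, 396.4, 187.4]
eef_rot: [-1.318, -2.852, 0.002]
wrist_force: [0.4, -1.1, 0.5]
gripper_width: 58.4
finger_force: 43.4
shift [-0.002  0.002  0.221] turn [-0.001  0.     0.001] | mm [ -1.1   0.9 110.4] deg [-0.1  0.   0.1]
```

Still held. Lower, release to a modest opening, and rise.

```bash
python3 -m handwheel '[[[0,0,0.08,0,0,0,0.5],[0,0,0.14,0,0,0,0.5],[0,0,0.18,0,0,0,0.5],[0,0,0.2,0,0,0,0.5],[0,0,0.22,0,0,0,0.5],[0,0,0.22,0,0,0,0.5],[0,0,0.22,0,0,0,0.5]]]' && python3 -m handwheel '[[[0,0,0,0,0,0,0.9],[0,0,0,0,0,0,0.9],[0,0,-0.06,0,0,0,0.9],[0,0,-0.14,0,0,0,0.9],[0,0,-0.22,0,0,0,1],[0,0,-0.22,0,0,0,1]]]'; python3 plan.py 443 -184 80 40.3;python3 plan.py 443 -184 80 90
```

```text
time: 13.85
ee_pos: [440.7, 395.7, 79.2]
eef_rot: [1.321, 2.849, 0.002]
wrist_force: [-0.5, -0.4, 0.3]
gripper_width: 58.6
finger_force: 43.4
time: 14.45
ee_pos: [442.1, 397.4, 196.6]
eef_rot: [1.318, 2.845, 0.018]
wrist_force: [0.6, -0.2, -0.2]
gripper_width: 85.4
finger_force: 0.0
shift [-0.888 -0.754  0.224] turn [ 0.007  0.    -0.   ] | mm [-444.  -376.8  111.9] deg [ 0.7  0.  -0. ]
shift [-0.888 -0.754  0.224] turn [ 0.006  0.003 -0.434] | mm [-444.  -376.8  111.9] deg [  0.7   0.3 -49.7]
```

```bash
cat > cap.py <<'E'
from meas import *
t=r.snapshot("top"); s=r.snapshot("side")
for q,z,ro in((t,38,(140,245,225,352)),(s,30,(195,320,205,330))):
    g=cv2.cvtColor(q["img"],cv2.COLOR_BGR2GRAY); roi=np.zeros(g.shape,bool); roi[ro[0]:ro[1],ro[2]:ro[3]]=1
    for c in mask_ctrs(roi&(g<90),30)[:6]:
        (u,v),_,_=cv2.minAreaRect(c); b=cv2.boundingRect(c); print(b,ray(q,(u,v),z)[0].round(1),len(c))
E
python3 cap.py; ls -la pics | tail -1
```

```text
(225, 140, 127, 105) [ 565.9 -149.8   38. ] 598
(255, 175, 45, 26) [ 582.8 -105.    38. ] 126
(225, 140, 39, 78) [617.6  28.   38. ] 242
(289, 216, 15, 15) [ 441.8 -182.9   38. ] 42
(205, 227, 102, 93) [ 373.6 -188.6   30. ] 303
(205, 195, 78, 31) [544.5  80.9  30. ] 184
(264, 219, 57, 34) [ 554.  -133.6   30. ] 122
(290, 195, 40, 16) [761.1 -25.5  30. ] 100
(263, 253, 22, 19) [ 440.6 -185.6   30. ] 59
-rw-r--r-- 1 agent agent 510639 Nov 30 03:03 top0b.png
```

```bash
python3 -m handwheel '[[[-0.07,-0.06,0,0,0,0,1],[-0.14,-0.12,0,0,0,0,1],[-0.21,-0.18,0,0,0,0,1],[-0.28,-0.24,0.02,0,0,0,1],[-0.35,-0.3,0.05,0,0,0,1],[-0.42,-0.36,0.08,0,0,0,1],[-0.49,-0.42,0.11,0,0,0,1],[-0.56,-0.48,0.14,0,0,0,1],[-0.63,-0.54,0.17,0,0,0,1],[-0.7,-0.6,0.2,0,0,0,1],[-0.77,-0.66,0.22,0,0,0,1],[-0.84,-0.71,0.22,0,0,0,1],[-0.888,-0.754,0.22,0,0,0,1],[-0.888,-0.754,0.22,0,0,0,1],[-0.888,-0.754,0.22,0,0,0,1],[-0.888,-0.754,0.22,0,0,0,1]]]'; python3 plan.py 441.5 -184 -6.5 40.3
```

```text
time: 16.15
ee_pos: [439.2, -185.7, 77.1]
eef_rot: [-1.319, -2.85, -0.001]
wrist_force: [-0.2, -0.3, 0.4]
gripper_width: 85.3
finger_force: 0.0
shift [-0.001  0.006  0.167] turn [-0.    -0.001  0.   ] | mm [-0.3  2.8 83.6] deg [-0.  -0.1  0. ]
```

```bash
python3 -m handwheel '[[[0,0.006,0.06,0,0,0,1],[0,0.006,0.11,0,0,0,1],[0,0.006,0.14,0,0,0,1],[0,0.006,0.16,0,0,0,1],[0,0.006,0.167,0,0,0,1],[0,0.006,0.167,0,0,0,1],[0,0.006,0.167,0,0,0,0.45],[0,0.006,0.167,0,0,0,0.45],[0,0.006,0.167,0,0,0,0.45],[0,0.006,0.167,0,0,0,0.45]]]' 40; python3 plan.py 506 320 190 40.3
```

```text
time: 17.15
ee_pos: [442.8, -185.4, -4.1]
eef_rot: [1.32, 2.848, -0.0]
wrist_force: [-0.8, -0.1, 6.5]
gripper_width: 59.9
finger_force: 43.7
shift [ 0.689  0.75  -0.389] turn [ 0.001  0.001 -0.   ] | mm [ 344.3  375.1 -194.5] deg [ 0.1  0.1 -0. ]
```

```bash
python3 -m handwheel '[[[0,0,-0.06,0,0,0,0.45],[0.03,0.04,-0.12,0,0,0,0.45],[0.09,0.1,-0.18,0,0,0,0.45],[0.15,0.16,-0.24,0,0,0,0.45],[0.21,0.23,-0.3,0,0,0,0.45],[0.27,0.3,-0.36,0,0,0,0.45],[0.34,0.37,-0.389,0,0,0,0.45],[0.4,0.44,-0.389,0,0,0,0.45],[0.46,0.51,-0.389,0,0,0,0.45],[0.52,0.57,-0.389,0,0,0,0.45],[0.58,0.63,-0.389,0,0,0,0.45],[0.64,0.69,-0.389,0,0,0,0.45],[0.689,0.75,-0.389,0,0,0,0.45],[0.689,0.75,-0.389,0,0,0,0.45],[0.689,0.75,-0.389,0,0,0,0.45],[0.689,0.75,-0.389,0,0,0,0.45]]]'; python3 plan.py 506 320 79 40.3
```

```text
time: 18.75
ee_pos: [505.2, 319.6, 188.8]
eef_rot: [1.322, 2.85, -0.001]
wrist_force: [0.2, -0.6, -0.5]
gripper_width: 60.0
finger_force: 43.6
shift [-0.     0.002  0.22 ] turn [-0.     0.    -0.001] | mm [ -0.2   0.9 109.8] deg [-0.   0.  -0.1]
```

```bash
python3 -m handwheel '[[[0,0,0.08,0,0,0,0.45],[0,0,0.14,0,0,0,0.45],[0,0,0.18,0,0,0,0.45],[0,0,0.2,0,0,0,0.45],[0,0,0.218,0,0,0,0.45],[0,0,0.218,0,0,0,0.45],[0,0,0.218,0,0,0,0.45]]]' && python3 -m handwheel '[[[0,0,0,0,0,0,0.9],[0,0,0,0,0,0,0.9],[0,0,-0.06,0,0,0,0.9],[0,0,-0.14,0,0,0,0.9],[0,0,-0.22,0,0,0,1],[0,0,-0.22,0,0,0,1]]]'; python3 plan.py 376 275 190 40.3; python3 - <<'E'
from h import *
t=r.snapshot("top"); s=r.snapshot("side")
a=cv2.resize(t["img"][150:245,105:200],(400,400),interpolation=cv2.INTER_CUBIC)
b=cv2.resize(s["img"][100:220,130:250],(400,400),interpolation=cv2.INTER_CUBIC); cv2.imwrite("pics/d1.png",np.hstack([a,b]))
E
python3 cap.py | head -4
```

```text
time: 19.45
ee_pos: [505.8, 320.4, 81.2]
eef_rot: [1.321, 2.849, 0.002]
wrist_force: [0.1, 0.8, -0.6]
gripper_width: 59.8
finger_force: 43.6
time: 20.05
ee_pos: [507.4, 321.8, 198.6]
eef_rot: [1.317, 2.844, 0.017]
wrist_force: [0.3, -0.2, 0.6]
gripper_width: 85.3
finger_force: 0.0
shift [ 0.099 -0.261  0.014] turn [ 0.006  0.001 -0.   ] | mm [  49.3 -130.6    6.8] deg [ 0.7  0.1 -0. ]
(225, 140, 127, 105) [ 565.9 -149.8   38. ] 598
(225, 140, 39, 78) [617.6  28.   38. ] 242
(255, 175, 45, 26) [ 582.8 -105.    38. ] 240
(205, 227, 102, 93) [ 373.6 -188.6   30. ] 302
```

```bash
python3 -m handwheel '[[[0.04,-0.09,0,0,0,0,0.31],[0.08,-0.18,0.01,0,0,0,0.31],[0.099,-0.261,0.014,0,0,0,0.31],[0.099,-0.261,0.014,0,0,0,0.31],[0.099,-0.261,0.014,0,0,0,0.31],[0.099,-0.261,0.014,0,0,0,0.31]]]'; python3 plan.py 376 275 92 40.3
```

```text
time: 20.85
ee_pos: [374.0, 274.0, 182.3]
eef_rot: [-1.321, -2.85, 0.001]
wrist_force: [0.4, -0.4, 0.2]
gripper_width: 26.5
finger_force: 0.0
shift [-0.001  0.004  0.181] turn [-0. -0. -0.] | mm [-0.5  2.2 90.3] deg [-0. -0. -0.]
```

```bash
python3 -m handwheel '[[[0,0.004,0.06,0,0,0,0.31],[0,0.004,0.11,0,0,0,0.31],[0,0.004,0.15,0,0,0,0.31],[0,0.004,0.17,0,0,0,0.31],[0,0.004,0.181,0,0,0,0.31],[0,0.004,0.181,0,0,0,0.31],[0,0.004,0.181,0,0,0,0],[0,0.004,0.181,0,0,0,0],[0,0.004,0.181,0,0,0,0]]]' 50 && python3 -m handwheel '[[[0,0.02,0,0,0,0,0],[0,0.05,0,0,0,0,0],[0,0.08,0,0,0,0,0],[0,0.11,0,0,0,0,0],[0,0.14,0,0,0,0,0],[0,0.17,0,0,0,0,0],[0,0.2,0,0,0,0,0],[0,0.23,0,0,0,0,0],[0,0.26,0,0,0,0,0],[0,0.29,0,0,0,0,0],[0,0.3,0,0,0,0,0],[0,0.3,0,0,0,0,0]]]'
```

```text
time: 21.75
ee_pos: [375.8, 275.4, 93.4]
eef_rot: [1.32, 2.849, 0.003]
wrist_force: [0.7, -0.1, 3.8]
gripper_width: 9.3
finger_force: 48.9
time: 22.95
ee_pos: [491.3, 373.3, 93.5]
eef_rot: [1.32, 2.849, 0.004]
wrist_force: [0.9, -0.6, 5.0]
gripper_width: 9.1
finger_force: 49.6
```

```bash
python3 -m handwheel '[[[0,0.008,0,0,0,0,0],[0,0.016,0,0,0,0,0],[0,0.024,0,0,0,0,0],[0,0.028,0,0,0,0,0],[0,0.028,0,0,0,0,0]]]'; python3 -m handwheel '[[[0,0.005,0,0,0,0,0],[0,0.01,0,0,0,0,0],[0,0.01,0,0,0,0,0]]]'
```

```text
time: 23.45
ee_pos: [501.5, 381.9, 93.4]
eef_rot: [1.32, 2.849, 0.003]
wrist_force: [1.1, 0.3, 6.0]
gripper_width: 8.9
finger_force: 49.5
time: 23.75
ee_pos: [503.1, 383.3, 93.4]
eef_rot: [-1.32, -2.849, 0.006]
wrist_force: [-7.8, -7.0, 10.2]
gripper_width: 9.0
finger_force: 50.2
```

The drawer hits its stop, with the reaction building. One more small push, then release and rise.

```bash
python3 -m handwheel '[[[0,0.004,0,0,0,0,0],[0,0.006,0,0,0,0,0],[0,0.006,0,0,0,0,0]]]'; python3 -m handwheel '[[[0,-0.004,0,0,0,0,0.25],[0,-0.004,0,0,0,0,0.31],[0,-0.004,0,0,0,0,0.31],[0,-0.004,-0.06,0,0,0,0.31],[0,-0.004,-0.15,0,0,0,0.31],[0,-0.004,-0.24,0,0,0,0],[0,-0.004,-0.24,0,0,0,0]]]'; cat > exh.py <<'E'
from meas import *
t=r.snapshot("top"); s=r.snapshot("side")
for q in(t,s):
    g=cv2.cvtColor(q["img"],cv2.COLOR_BGR2GRAY); 
    ro=(168,206,252,304) if q is t else (205,265,255,330)
    np.set_printoptions(linewidth=250)
    print(g[ro[0]:ro[1]:2,ro[2]:ro[3]:2] if q is t else "")
E
python3 exh.py
```

```text
time: 24.05
ee_pos: [503.0, 383.2, 93.4]
eef_rot: [-1.319, -2.846, 0.016]
wrist_force: [-18.1, -16.4, 15.3]
gripper_width: 9.2
finger_force: 50.9
time: 24.75
ee_pos: [507.1, 386.8, 220.9]
eef_rot: [1.318, 2.845, 0.018]
wrist_force: [0.5, 1.0, 1.5]
gripper_width: -0.0
finger_force: 0.0
[[208 209 209 209 209 208 209 208 209 209 209 209 209 209 209 209 208 209 209 208 208 208 209 209 180 166]
 [208 209 209 208 209 209 209 209 209 209 209 209 208 209 209 209 208 209 209 209 209 209 209 208 177 163]
 [209 208 209 209 209 209 209 209 209 209 209 209 208 209 209 209 209 208 209 209 209 209 209 208 173 167]
 [208 208 145 163 209 209 209 209 209 209 208 209 208 209 209 209 209 209 209 120 110 143 208 209 176 165]
 [209 209  84  68 100  68  71  83  83  88 102 122 159 163 209 208 208 209 209 166 208 206 209 208 175 165]
 [209 209  78 153 208 208 206 204 202 202 168 168 135 101  75  69  78  84  91  90  92 123 164 202 173 166]
 [208 209  74 191 209 208 207 207 207 208 208 208 206 209 209 206 205 204 202 202 168 130  85  65  99 139]
 [209 209  68 195 209 207 207 203 201 202 207 208 207 207 208 207
[... 519 characters left out ...]
 195 188 186 197 205 208 208 207 208 208 178  63 199 208]
 [209 110 102 209 207 207 209 208 208 182 207 208 206 204 204 181 184 189 193 207 207 209 179  57 206 208]
 [209 104  53  68  82  88  91  99 120 118 134 170 202 208 208 208 208 208 208 197 195 209 154  83 208 207]
 [209 209 205 204 201 201 165 154 108  65  43  38  60  78  84  95  91  99 120 142 172 169 131  71 206 207]
 [209 208 209 209 208 209 209 209 208 209 209 206 205 203 202 201 164 154  66  52  34  44  55 144 207 207]
 [208 209 209 209 209 209 209 209 208 208 209 209 208 209 208 209 209 209 209 208 208 205 203 207 208 209]
 [209 209 209 208 209 209 209 208 209 208 208 209 209 209 209 209 209 209 209 209 208 209 209 208 209 209]]
```

```bash
cat > exh.py <<'E'
from meas import *
def exhibit(t,seed=(278,192)):
    g=cv2.cvtColor(t["img"],cv2.COLOR_BGR2GRAY)
    up=cv2.resize(g,None,fx=4,fy=4,interpolation=cv2.INTER_LINEAR)
    m=(up>140).astype(np.uint8); n,l=cv2.connectedComponents(m); k=l[int(seed[1]*4+2),int(seed[0]*4+2)]
    c=mask_ctrs(l==k)[0][:,0]; P=ray(t,(c-1.5)/4,40)[:,:2]
    (x,y),(w,h),a=cv2.minAreaRect(np.float32(P)); b=cv2.boxPoints(((x,y),(w,h),a))
    e=[b[1]-b[0],b[2]-b[1]]; d=max(e,key=np.linalg.norm); d=d if d[1]>0 else -d
    return np.array([x,y]),np.degrees(np.arctan2(d[1],d[0]))-90,(w,h)
if __name__=="__main__":
    import sys
    t=r.snapshot("top"); s=r.snapshot("side"); i=t["img"]
    print("exhibit c,yaw,size",exhibit(t,tuple(map(float,sys.argv[1:3])) if len(sys.argv)>2 else (278,192)))
E
python3 exh.py; python3 - <<'E'
from meas import *
t=r.snapshot("top"); g=255-cv2.cvtColor(t["img"],cv2.COLOR_BGR2GRAY).astype(int)-46
print(g[171:181,286:300]); print(g[193:206,326:342])
s=r.snapshot("side"); gs=cv2.cvtColor(s["img"],cv2.COLOR_BGR2GRAY)
a=cv2.resize(t["img"][165:210,280:350],(800,514),interpolation=cv2.INTER_CUBIC)
b=cv2.resize(s["img"][255:295,325:375],(400,320),interpolation=cv2.INTER_CUBIC)
c=cv2.resize(s["img"][100:200,140:240],(320,320),interpolation=cv2.INTER_CUBIC)
bot=np.zeros((320,800,3),np.uint8); 
d=np.vstack([cv2.resize(a,(800,514))[:280],np.hstack([b,c,np.zeros((320,80,3),np.uint8)])]); 
cv2.imwrite("pics/k1.png",np.hstack([b,c])); 
E
```

```text
exhibit c,yaw,size (array([ 583.72650146, -104.80621338]), np.float32(-5.364586), (161.46510314941406, 75.03137969970703))
[[  0   0   1   1   1   0   0   0   0   0   1   0   0   1]
 [  0   0   0   1   0   1   1   1   0   0   1   0   0   0]
 [  0   0   0   0   1   0   0   0   0   0   1   0   1   0]
 [  1   0   0  34  90 103  99  92  66  10   0   0   0   1]
 [  1   0   0  64  47  12   7  42  40   7   0   0   0   0]
 [  0   1   0  68  44   6   1   3   3   1   1   0   0   1]
 [ 43  45   7  76  45   6   1   0   0   1   1   0   0   0]
 [125 126 119 139 120 115 117 101  87  50  45  45   7   0]
 [ 74 101 108 135 141 141 142 139 133 126 126 129 123 125]
 [  5   6   6   7   7   7  41  50  80  87 123 118 144 151]]
[[  1   0   0   1   0   1   1   1   0   0   1   0   0   0   1   1]
 [  0   0   1   0   1   1   1   1   1   1   1   1   0   1   0   1]
 [  0   0   1   1   0   1   1   0   0   1   0   1   0   0   0   1]
 [  1   1   1   1   1   1   1   0   0   1   0   0   0   1   1   1]
 [  1   1   0   0   0   1   1   0   1   1  49   9   1   0   0   0]
 [  1   1   1   1   1   1   1   1   1   0  84  15   0   1   0   1]
 [  1   0   1   1   1   0   1   0   1   1  87  15   1   1   0   0]
 [  1   1   0   1   1   1   1   1   0   1  88  16   0   1   0   0]
 [  0   1   1   0   0   0   1   1   1   1  86  15   1   0   0   0]
 [  1   0   1   1   1  69 102  99  99  83 106  15   1   1   1   1]
 [  1   0   0   0   1   6   7   7   7  32  12   2   0   1   0   1]
 [  1   1   0   1   0   1   0   0   0   2   1   1   1   0   1   0]
 [  0   0   0   0   0   0   1   1   0   0   1   1   1   0   0   0]]
```

View pics/k1.png

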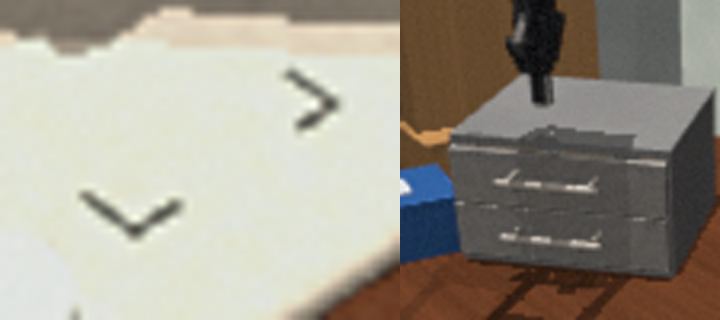

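The drawer is flush. The side crop also shows corner marks at (135,232) and (335,102).

```bash
python3 - <<'E'
from meas import *
t=r.snapshot("top"); s=r.snapshot("side")
A=ray(t,[(289.4,174.05),(336.15,202.1)],18)[:,:2]; B=ray(s,[(341.9,284.0),(366.9,267.75)],18)[:,:2]
print("A",A.round(1),"mid",A.mean(0).round(1),"diag",np.linalg.norm(A[0]-A[1]).round(1),"expect",np.hypot(104,194).round(1))
print("ang diag",np.degrees(np.arctan2(*(A[0]-A[1])[::-1])),"nominal",np.degrees(np.arctan2(194,104)))
print("B",B.round(1),np.linalg.norm(B[1]-B[0]),np.degrees(np.arctan2(*(B[1]-B[0])[::-1])))
a=np.radians(-2.3); c=B.mean(0)+97*np.array([-np.sin(a),np.cos(a)]); print("side target",c)
E
```

```text
A [[ 641.4 -156.8]
 [ 529.5 -348.5]] mid [ 585.4 -252.7] diag 222.0 expect 220.1
ang diag 59.739345383113005 nominal 61.80502093753784
B [[ 530.4 -351.6]
 [ 635.7 -355.2]] 105.36442751375628 -2.0085747532579457
side target [ 586.91827409 -256.47669226]
```

The marks agree within a few mm, putting the target at about (586,-254.5) with yaw -2.2°. The exhibit is at (583.7,-104.8), yaw -5.4°. I'll push its +y end with both fingertips, leaning the wrist away from the camera.

```bash
python3 plan.py 592 40 200 -2.2; python3 plan.py 592 40 200 -2.2 20 -92.2
```

```text
shift [-0.639 -0.312  0.021] turn [-0.002  0.     0.371] | mm [-319.6 -156.1   10.7] deg [-0.2  0.  42.5]
shift [-0.639 -0.312  0.021] turn [ 0.063 -0.166  0.367] | mm [-319.6 -156.1   10.7] deg [  7.2 -19.   42.1]
```

```bash
python3 -m handwheel '[[[-0.07,-0.035,0,0,0,0.04,0.6],[-0.14,-0.07,0,0,0,0.08,0.6],[-0.21,-0.105,0,0,0,0.12,0.6],[-0.28,-0.14,0,0,0,0.16,0.6],[-0.35,-0.175,0,0,0,0.2,0.6],[-0.42,-0.21,0,0,0,0.24,0.6],[-0.49,-0.24,0.01,0,0,0.28,0.6],[-0.56,-0.27,0.02,0,0,0.32,0.6],[-0.6,-0.3,0.021,0,0,0.35,0.6],[-0.639,-0.312,0.021,0,0,0.371,0.6],[-0.639,-0.312,0.021,0.03,-0.08,0.37,0.6],[-0.639,-0.312,0.021,0.063,-0.166,0.367,0.6],[-0.639,-0.312,0.021,0.063,-0.166,0.367,0.6],[-0.639,-0.312,0.021,0.063,-0.166,0.367,0.6]]]'; python3 plan.py 592 35 0 -2.2 20 -92.2; python3 -c "
from bench import r; print(r.observe()['joints'])"; python3 exh.py
```

```text
time: 26.55
ee_pos: [591.9, 42.2, 199.7]
eef_rot: [2.07, 1.999, -0.365]
wrist_force: [0.5, -0.1, -1.3]
gripper_width: 51.1
finger_force: 0.0
shift [0.123 0.001 0.38 ] turn [ 0.    -0.001  0.002] | mm [ 61.4   0.5 190.2] deg [ 0.  -0.1  0.2]
[ 0.21665407  0.1390058   1.2330046  -0.34993462  1.8437723   0.16883693]
exhibit c,yaw,size (array([ 583.74835205, -104.78899384]), np.float32(-5.0605927), (161.45516967773438, 74.4891357421875))
```

```bash
python3 -m handwheel '[[[0.03,0,0.09,0,0,0,0.6],[0.06,0,0.18,0,0,0,0.6],[0.09,0,0.27,0,0,0,0.6],[0.11,0,0.32,0,0,0,0.6],[0.118,0,0.35,0,0,0,0.6],[0.12,0,0.365,0,0,0,0.6],[0.123,0.001,0.377,0,0,0,0.6],[0.123,0.001,0.377,0,0,0,0.6],[0.123,0.001,0.377,0,0,0,0.6]]]'; python3 plan.py 592 7 1 -2.2 20 -92.2
```

```text
time: 27.55
ee_pos: [594.2, 34.2, 5.4]
eef_rot: [2.073, 1.993, -0.357]
wrist_force: [0.2, 0.1, -0.3]
gripper_width: 51.4
finger_force: 0.0
shift [-0.048 -0.002  0.027] turn [ 0.003 -0.001 -0.001] | mm [-24.1  -1.2  13.4] deg [ 0.3 -0.2 -0.1]
```

```bash
python3 -m handwheel '[[[-0.02,-0.002,0.011,0.003,0,0,0.6],[-0.04,-0.002,0.022,0.003,0,0,0.6],[-0.048,-0.002,0.025,0.003,0,0,0.6],[-0.048,-0.002,0.025,0.003,0,0,0.6]]]'; python3 -m handwheel '[[[-0.0188,0,0.0068,0,0,0,0.6],[-0.0282,0,0.0102,0,0,0,0.6],[-0.0376,0,0.0136,0,0,0,0.6],[-0.047,0,0.017,0,0,0,0.6],[-0.0564,0,0.0204,0,0,0,0.6],[-0.0564,0,0.0204,0,0,0,0.6],[-0.0564,0,0.0204,0,0,0,0.6]]]'; python3 exh.py
```

```text
time: 27.95
ee_pos: [591.0, 6.2, 0.2]
eef_rot: [2.078, 1.995, -0.368]
wrist_force: [1.5, 0.8, 0.3]
gripper_width: 51.4
finger_force: 0.0
time: 28.65
ee_pos: [590.0, -23.0, 0.1]
eef_rot: [2.077, 1.996, -0.367]
wrist_force: [-1.0, 1.0, 0.4]
gripper_width: 51.6
finger_force: 0.0
exhibit c,yaw,size (array([ 585.24499512, -114.58852386]), np.float32(-3.6304474), (161.03370666503906, 75.34764862060547))
```

```bash
python3 -m handwheel '[[[-0.0094,0,0.0034,0,0,0,0.6],[-0.0188,0,0.0068,0,0,0,0.6],[-0.0282,0,0.0102,0,0,0,0.6],[-0.0376,0,0.0136,0,0,0,0.6],[-0.047,0,0.017,0,0,0,0.6],[-0.0564,0,0.0204,0,0,0,0.6],[-0.0564,0,0.0204,0,0,0,0.6],[-0.0564,0,0.0204,0,0,0,0.6]]]'; python3 exh.py; python3 plan.py 590 -53 1 -2.2 20 -92.2
```

```text
time: 29.55
ee_pos: [588.7, -53.2, 0.2]
eef_rot: [2.077, 1.995, -0.368]
wrist_force: [-0.7, 0.1, -0.6]
gripper_width: 51.1
finger_force: 0.0
exhibit c,yaw,size (array([ 586.24499512, -144.57077026]), np.float32(-2.2993546), (160.9014129638672, 74.94107818603516))
shift [-0.001  0.002 -0.001] turn [-0.002 -0.001 -0.   ] | mm [-0.4  1.2 -0.7] deg [-0.2 -0.1 -0. ]
```

```bash
python3 -m handwheel '[[[-0.0094,0.0006,0.0034,0,0,0,0.6],[-0.0188,0.001,0.0068,0,0,0,0.6],[-0.0282,0.0014,0.0102,0,0,0,0.6],[-0.0376,0.0018,0.0136,0,0,0,0.6],[-0.047,0.0022,0.017,0,0,0,0.6],[-0.0564,0.0026,0.0204,0,0,0,0.6],[-0.0658,0.003,0.0238,0,0,0,0.6],[-0.0752,0.0034,0.0272,0,0,0,0.6],[-0.0846,0.0038,0.0306,0,0,0,0.6],[-0.094,0.0042,0.034,0,0,0,0.6],[-0.1034,0.0044,0.0374,0,0,0,0.6],[-0.1128,0.0046,0.0408,0,0,0,0.6],[-0.1222,0.0048,0.0442,0,0,0,0.6],[-0.1316,0.005,0.0476,0,0,0,0.6],[-0.1316,0.005,0.0476,0,0,0,0.6],[-0.1316,0.005,0.0476,0,0,0,0.6]]]'
cat > fin.py <<'E'
from meas import *
t=r.snapshot("top"); s=r.snapshot("side")
a=cv2.resize(t["img"][160:215,270:345],(400,293),interpolation=cv2.INTER_CUBIC)
b=cv2.resize(s["img"][215:300,270:390],(800,567),interpolation=cv2.INTER_CUBIC)
cv2.imwrite("pics/f.png",b); cv2.imwrite("pics/ft.png",a)
E
python3 fin.py; python3 plan.py 589 -162 1 -2.2 20 -92.2
```

```text
time: 31.25
ee_pos: [588.3, -123.3, 0.1]
eef_rot: [2.077, 1.995, -0.368]
wrist_force: [-0.0, 0.1, 0.1]
gripper_width: 51.5
finger_force: 0.0
shift [-0.074  0.004  0.025] turn [-0.002 -0.001 -0.   ] | mm [-37.    2.2  12.4] deg [-0.2 -0.1 -0. ]
```

```bash
cat > edge.py <<'E'
from meas import *
import sys
from scipy.ndimage import map_coordinates as mc
cx,cy=map(float,sys.argv[1:3]); a=np.radians(-2.2); X=np.array([np.cos(a),np.sin(a)]); Y=np.array([-np.sin(a),np.cos(a)])
def run(q,z,base,step,rng,thr=110):
    # darkness crossings along a line base+step*k in world at height z
    k=np.arange(*rng,.5); P=np.array([[*(base+step*j),z] for j in k]); uv=proj(q,P); g=cv2.cvtColor(q["img"],cv2.COLOR_BGR2GRAY).astype(float)
    v=mc(g,[uv[:,1],uv[:,0]],order=1); d=v-thr; i=np.where(d[:-1]*d[1:]<0)[0]
    return [(round(float(k[j]+.5*d[j]/(d[j]-d[j+1])),1),"+" if d[j+1]>d[j] else "-") for j in i]
t=r.snapshot("top"); s=r.snapshot("side"); c=np.array([cx,cy])
for nm,q in(("top",t),("side",s)):
    print(nm)
    for dy in(80,70,60,50,40,0,-40,-60,-80): print(" along x at dy",dy,run(q,40,c+Y*dy,X,(-58,58)))
    for dx in(-30,-15,0,15,30): print(" along y at dx",dx,run(q,40,c+X*dx,Y,(-110,110)))
E
python3 edge.py 586 -215
```

```text
top
 along x at dy 80 [(-46.2, '-'), (-36.9, '+'), (37.4, '-'), (42.5, '+')]
 along x at dy 70 [(-45.4, '-'), (-38.9, '+'), (39.3, '-'), (42.9, '+')]
 along x at dy 60 [(-47.7, '-'), (-38.3, '+'), (37.9, '-'), (43.8, '+')]
 along x at dy 50 [(-46.7, '-'), (-39.4, '+'), (37.6, '-'), (43.8, '+')]
 along x at dy 40 [(-47.0, '-'), (-37.8, '+'), (38.1, '-'), (43.8, '+')]
 along x at dy 0 [(-45.9, '-'), (-38.8, '+'), (36.4, '-'), (44.2, '+')]
 along x at dy -40 [(-46.7, '-'), (-39.1, '+'), (-12.8, '-')]
 along x at dy -60 [(-46.1, '-'), (-39.3, '+'), (-17.7, '-')]
 along x at dy -80 [(-45.4, '-'), (-37.7, '+'), (-17.8, '-')]
 along y at dx -30 [(-86.8, '-'), (-81.9, '+'), (82.7, '-')]
 along y at dx -15 [(-88.7, '-'), (-48.3, '+'), (82.0, '-'), (91.6, '+'), (104.3, '-')]
 along y at dx 0 [(-24.4, '+'), (5.9, '-'), (12.1, '+'), (81.6, '-'), (91.0, '+'), (103.2, '-')]
 along y at dx 15 [(-23.7, '+'), (6.5, '-'), (15.9, '+'), (81.6, '-'), (90.9, '+'), (101.5, '-')]
 along y at dx 30 [(-26.5, '+'), (82.0, '-'), (92.4, '+'), (97.6, '-')]
side
 along x at dy 80 [(-52.9, '-'), (-32.3, '+')]
 alon
[... 285 characters left out ...]
36.0, '+'), (-8.1, '-'), (32.7, '+'), (37.3, '-'), (46.3, '+')]
 along x at dy -60 [(-36.2, '+'), (7.7, '-'), (31.7, '+'), (37.6, '-'), (46.0, '+')]
 along x at dy -80 [(-34.9, '+'), (39.9, '-'), (47.6, '+')]
 along y at dx -30 [(-104.0, '-'), (-81.3, '+'), (80.5, '-'), (87.0, '+'), (97.8, '-')]
 along y at dx -15 [(-103.9, '-'), (-82.0, '+'), (80.8, '-'), (85.6, '+'), (106.0, '-')]
 along y at dx 0 [(-103.8, '-'), (-81.5, '+'), (-48.6, '-'), (14.1, '+'), (81.1, '-'), (86.3, '+')]
 along y at dx 15 [(-104.1, '-'), (-82.1, '+'), (-64.9, '-'), (17.0, '+'), (81.7, '-'), (105.4, '+')]
 along y at dx 30 [(-99.6, '-'), (-81.6, '+'), (-64.5, '-'), (12.0, '+'), (81.8, '-'), (91.9, '+'), (95.6, '-')]
```

Pushed exhibit reads (586,-215) with yaw -2.2° in both views. Next, the marks by the same edge scan.

```bash
cat > marks.py <<'E'
import sys; sys.argv=["",'586','-254.5']
exec(open("edge.py").read().split("for nm,q")[0])
def dark(q,base,step,rng):
    k=np.arange(*rng,.25); P=np.array([[*(base+step*j),18] for j in k]); uv=proj(q,P); g=cv2.cvtColor(q["img"],cv2.COLOR_BGR2GRAY).astype(float)
    v=mc(g,[uv[:,1],uv[:,0]],order=1); w=np.clip(np.percentile(v,80)-v-15,0,None); return round(float((w*k).sum()/max(w.sum(),1e-6)),2),round(float(w.max()))
for nm,q in(("top",t),("side",s)):
    for lab,off,st,sg in(("yR near",-1,Y,-1),("yR far",1,Y,-1),("yL far",1,Y,1),("yL near",-1,Y,1)):
        print(nm,lab,[dark(q,c+X*off*m+Y*97.5*sg,Y,(-9,9)) for m in(48,45,42)])
    for lab,off,sx in(("xnear R",-1,-1),("xfar R",-1,1),("xfar L",1,1),("xnear L",1,-1)):
        print(nm,lab,[dark(q,c+X*52*sx+Y*off*m,X,(-5,5)) for m in(93,90,87)])
E
python3 marks.py
```

```text
top yR near [(1.94, 70), (2.06, 71), (2.18, 71)]
top yR far [(3.95, 143), (4.04, 150), (3.99, 151)]
top yL far [(3.23, 67), (3.22, 15), (0.0, 0)]
top yL near [(1.26, 33), (2.74, 8), (0.0, 0)]
top xnear R [(-0.43, 39), (-1.1, 63), (-1.01, 78)]
top xfar R [(0.0, 0), (0.0, 0), (0.0, 0)]
top xfar L [(-0.01, 67), (0.19, 66), (0.04, 51)]
top xnear L [(-0.66, 38), (-1.17, 51), (-1.02, 52)]
side yR near [(1.21, 96), (0.52, 69), (0.3, 109)]
side yR far [(0.48, 82), (-0.11, 77), (0.33, 109)]
side yL far [(-5.18, 7), (-7.29, 11), (-8.0, 12)]
side yL near [(-1.01, 95), (-0.22, 78), (0.08, 18)]
side xnear R [(0.31, 56), (0.15, 71), (0.54, 57)]
side xfar R [(1.0, 58), (1.44, 63), (1.44, 45)]
side xfar L [(-2.88, 15), (-3.18, 18), (-3.7, 8)]
side xnear L [(1.35, 66), (0.37, 45), (0.81, 42)]
```

```bash
python3 -m handwheel '[[[-0.009,0.0003,0.0033,0,0,0,0.6],[-0.018,0.0006,0.0065,0,0,0,0.6],[-0.027,0.0009,0.0098,0,0,0,0.6],[-0.036,0.0012,0.013,0,0,0,0.6],[-0.045,0.0015,0.0163,0,0,0,0.6],[-0.054,0.0018,0.0195,0,0,0,0.6],[-0.06,0.0021,0.0217,0,0,0,0.6],[-0.065,0.0023,0.0235,0,0,0,0.6],[-0.068,0.0025,0.0246,0,0,0,0.6],[-0.07,0.0025,0.0253,0,0,0,0.6],[-0.07,0.0025,0.0253,0,0,0,0.6],[-0.07,0.0025,0.0253,0,0,0,0.6]]]'; python3 edge.py 586 -254.5; python3 marks.py
```

```text
time: 32.75
ee_pos: [588.2, -160.0, 0.1]
eef_rot: [2.077, 1.996, -0.368]
wrist_force: [-0.1, 1.4, -0.0]
gripper_width: 51.1
finger_force: 0.4
top
 along x at dy 80 [(-46.9, '-'), (-38.6, '+'), (37.4, '-'), (42.8, '+')]
 along x at dy 70 [(-47.0, '-'), (-39.2, '+'), (37.2, '-'), (43.1, '+')]
 along x at dy 60 [(-47.4, '-'), (-38.0, '+'), (37.6, '-'), (43.5, '+')]
 along x at dy 50 [(-46.9, '-'), (-39.2, '+'), (36.6, '-'), (44.8, '+')]
 along x at dy 40 [(-46.9, '-'), (-39.5, '+'), (-5.4, '-'), (16.9, '+'), (37.3, '-'), (44.4, '+')]
 along x at dy 0 [(-47.0, '-'), (-39.4, '+'), (-14.3, '-')]
 along x at dy -40 [(-46.8, '-'), (-39.7, '+'), (-18.1, '-')]
 along x at dy -60 [(-46.3, '-'), (-39.3, '+'), (-12.7, '-')]
 along x at dy -80 [(-46.5, '-')]
 along y at dx -30 [(-83.8, '-'), (-78.6, '+'), (86.1, '-')]
 along y at dx -15 [(-84.6, '-'), (-77.8, '+'), (-46.6, '-'), (-5.3, '+'), (85.8, '-'), (95.7, '+'), (106.0, '-')]
 along y at dx 0 [(-92.6, '-'), (49.3, '+'), (84.5, '-'), (96.3, '+'), (102.7, '-')]
 along y at dx 15 [(-93.6, '-'), (47.5, '+'), (85.4, '-'), (97.1, '+'), (98.9, '-')]
[... 1334 characters left out ...]
, 151)]
top yL far [(3.23, 29), (-0.39, 33), (1.71, 59)]
top yL near [(5.7, 117), (5.65, 56), (-4.72, 62)]
top xnear R [(-0.43, 37), (-1.05, 60), (-0.86, 63)]
top xfar R [(0.0, 0), (0.0, 0), (0.0, 0)]
top xfar L [(0.01, 67), (-0.14, 49), (-1.31, 39)]
top xnear L [(-2.27, 45), (-2.2, 61), (-2.09, 64)]
side yR near [(1.11, 98), (0.46, 71), (0.26, 111)]
side yR far [(0.52, 86), (-0.09, 79), (0.4, 107)]
side yL far [(5.07, 142), (5.18, 151), (4.68, 147)]
side yL near [(-1.11, 97), (-0.44, 90), (-1.71, 59)]
side xnear R [(0.3, 56), (0.12, 71), (0.49, 58)]
side xfar R [(1.01, 58), (1.44, 65), (1.26, 22)]
side xfar L [(0.0, 0), (-3.16, 6), (0.0, 0)]
side xnear L [(1.28, 65), (0.38, 50), (0.73, 47)]
```

The exhibit is square and x is within 0.5 mm. It needs about 2 mm more.

```bash
python3 -m handwheel '[[[-0.002,0,0.0007,0,0,0,0.6],[-0.0038,0,0.0014,0,0,0,0.6],[-0.0038,0,0.0014,0,0,0,0.6],[-0.0038,0,0.0014,0,0,0,0.6]]]'; python3 -m handwheel '[[[0.03,0,-0.011,0,0,0,0.6],[0.09,0,-0.033,0,0,0,0.6],[0.15,0,-0.08,0,0,0,0.6],[0.2,0,-0.16,0,0,0,0.6],[0.25,0,-0.25,0,0,0,0.6],[0.3,0,-0.33,0,0,0,0.6],[0.35,0,-0.4,0,0,0,0.6],[0.4,0,-0.4,0,0,0,0.6],[0.4,0,-0.4,0,0,0,0.6],[0.4,0,-0.4,0,0,0,0.6]]]';  python3 edge.py 586 -254.5 | grep -E "top|side|dx|dy (60|0|-60)"; python3 - <<'E'
from h import *
t=r.snapshot("top"); s=r.snapshot("side")
a=cv2.resize(t["img"],(400,300),interpolation=cv2.INTER_AREA); b=cv2.resize(s["img"][130:310,180:420],(400,300),interpolation=cv2.INTER_CUBIC); c=cv2.resize(s["img"][100:200,140:240],(300,300),interpolation=cv2.INTER_CUBIC);d=cv2.resize(t["img"][155:215,275:355],(400,300),interpolation=cv2.INTER_CUBIC)
cv2.imwrite("pics/end.png",np.vstack([np.hstack([a,b]),np.hstack([d,c,np.zeros((300,100,3),np.uint8)])]))
E
```

```text
time: 33.35
ee_pos: [588.2, -161.8, 0.1]
eef_rot: [2.077, 1.996, -0.367]
wrist_force: [0.6, 1.4, 0.2]
gripper_width: 51.5
finger_force: 1.1
time: 34.35
ee_pos: [598.3, 94.6, 119.5]
eef_rot: [2.075, 1.997, -0.369]
wrist_force: [0.5, -0.8, -0.8]
gripper_width: 51.2
finger_force: 0.0
top
 along x at dy 60 [(-47.6, '-'), (-38.4, '+'), (37.5, '-'), (43.7, '+')]
 along x at dy 0 [(-47.2, '-'), (-38.6, '+'), (-14.5, '-')]
 along x at dy -60 [(-46.1, '-'), (-39.1, '+'), (-12.9, '-')]
 along y at dx -30 [(-87.2, '-'), (-79.7, '+'), (83.3, '-'), (94.6, '+')]
 along y at dx -15 [(-86.3, '-'), (-79.8, '+'), (-46.8, '-'), (-4.9, '+'), (4.8, '-'), (11.7, '+'), (83.1, '-'), (92.8, '+')]
 along y at dx 0 [(-92.8, '-'), (47.9, '+'), (83.7, '-'), (93.3, '+')]
 along y at dx 15 [(-93.7, '-'), (47.1, '+'), (83.7, '-'), (94.0, '+')]
 along y at dx 30 [(-93.7, '-'), (13.2, '+'), (83.2, '-'), (95.0, '+')]
side
 along x at dy 60 [(-36.4, '+')]
 along x at dy 0 [(-36.5, '+'), (-10.8, '-'), (30.9, '+'), (37.1, '-'), (46.2, '+')]
 along x at dy -60 [(-36.3, '+'), (40.7, '-'), (48.3, '+')]
 along y at dx -30 [(-101.3, '-'), (-79.7, '+'), (83.3, '-'), (87.7, '+')]
 along y at dx -15 [(-101.2, '-'), (-79.8, '+'), (82.7, '-'), (88.0, '+')]
 along y at dx 0 [(-101.1, '-'), (-80.0, '+'), (-9.8, '-'), (50.2, '+'), (83.4, '-'), (88.5, '+')]
 along y at dx 15 [(-101.0, '-'), (-80.3, '+'), (-26.0, '-'), (53.5, '+'), (82.9, '-'), (87.2, '+')]
 along y at dx 30 [(-99.1, '-'), (-80.0, '+'), (-25.5, '-'), (19.0, '+'), (19.8, '-'), (30.3, '+'), (33.0, '-'), (35.3, '+'), (37.8, '-'), (49.6, '+'), (52.8, '-'), (53.1, '+'), (82.2, '-'), (88.0, '+')]
```

View pics/end.png

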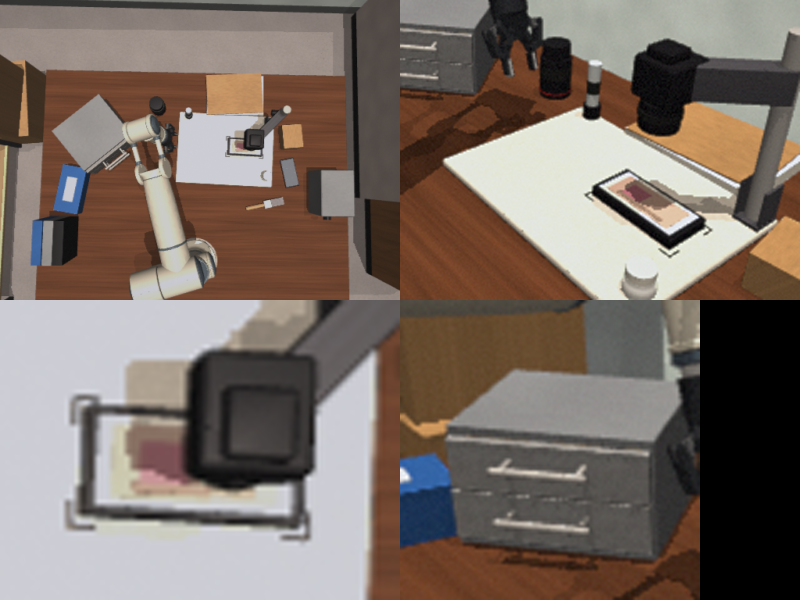

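The exhibit lies inside all four corner marks (lower-left crop, about (70–307, 405–535)), the drawer is flush, the board is clear and the bystanders haven't moved. Handing in.

```bash
python3 -c "
from bench import r; print(r.sign_off())"
```

```text
the job is handed in; nothing more can be done
None
```

The job is handed in: the metal ring and the wide lens cap (the only accessories on the board) went into the top drawer, which is pushed home, and the exhibit lies square within the corner marks, about 1 mm from centre by my measurements; the verdict was not shown.

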